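# Close a food-sample tin in the ratchet lid press

### The arm

A 7-joint arm with a two-finger parallel gripper is mounted at the origin on the work surface. World frame = base frame: x ahead of the robot, y to its left, z up, the work surface at z = 0. Lengths are in m, angles in rad, forces in N, time in s.
With the tool pointing down it reaches from about 0.4 to 0.85 m from the base axis. Payload 4.5 kg.
Tool frame: the origin (TCP) lies midway between the tips of the shut fingers; the grasp point (between the pads) lies 19 mm behind it; z points along the fingers, x is the direction in which the jaws open and shut, and the axes are right-handed (so a half turn about z gives the same grasp; the last joint's range is limited). The gripper opens to 85 mm and grips with 20 to 120 N. Pads are 22 mm wide; open, the fingers measure 114 mm over their backs; the gripper's body (76 mm by 85 mm) begins 54 mm behind the grasp point. The pads swing forward as they close: fully open they stand 13 mm farther back than shut.
Start: joints at [-1.182, 0.689, -0.195, 1.565, 0.157, 0.902, -0.215], TCP at [0.217, 0.586, 0.231] pointing down, gripper open.
Joint ranges: [-3.01, 3.01], [-0.46, 2.08], [-1.47, 1.51], [0.13, 2.56], [-1, 4.14], [0.04, 2.09], [-2.66, 2.66]. Speed limits (rad/s): [2.57, 2.57, 3.14, 3.14, 3.14, 3.14, 3.14].

### API

Orientations are given as a unit quaternion [x, y, z, w].
In Python, from rig import get_state, capture, job_done, find_in, silhouettes gives the robot as it stands.
- The arm moves only by the shell command python3 -m jog 'ROWS' [FORCE]. ROWS is JSON, a list of rows, each an object of numbers: "rx", "ry", "rz": the turn, a rotation vector about the tool's x, y, z in degrees; "x", "y", "z": the shift along the tool's x, y, z in cm; "jaw": the opening in per cent of the stroke, from 0 (shut) to 100 (fully open). In form: [{"rx": .., "ry": .., "rz": .., "x": .., "y": .., "z": .., "jaw": ..}, ...]. A call has 1 to 20 rows; each row is the pose to reach, as a shift and turn from the pose measured when the call began, along the tool's axes at that moment; what a row does not reach only later rows make up. A row lasts 1/12 s, in which the tool goes at most 41.7 mm and 7.16 degrees, less where a joint would pass 70% of its speed; a pose out of reach is approached as far as the arm can. A call with a gripper value outside its range is refused whole. The fingers move at their own pace and stop on an object; FORCE is the grip in N (left out, the last holds). Time passes only in rows, so rows that repeat a pose let the fingers close. It gives the time, the measured TCP pose, the force and the opening at its end, in the units of the state.
- get_state(): the state, without advancing time (a new reading comes with each control period).
- capture(name): name is "scene" or "top" or "wrist"; returns a dict with "color" (384x512x3 uint8, red, green, blue), "fov_y" (degrees; the focal length in pixels is half the picture's height over the tangent of half this angle, whatever the lens; pixels are square), "cx", "cy" (the principal point, pixels), "position" and "rotation" of the camera in the world. Camera axes: x right, y down, z forward; pixel columns grow to the right and rows downward; lengths in m; the calibration is good to about 2 mm. A picture is of the moment at which its call begins. There is no depth.
- job_done(): hands the job in, once; it reports no verdict.
Trained networks look in a picture, given as the dict that the camera call returned (one of the last four; its "shot" number tells which), for a name from the list of things; names that differ only in an ending like _2 or _b are one class to them, and where a whole thing is asked for, a point or a joint stands for the part that bears it (a point fixed in the world has none). Each returns a list of dicts, best first, with "conf" (0 to 1); they miss things now and then, are a little off and sometimes report something else, mostly with a low value. They report only what shows in the picture. A call takes as long as a camera call. They do not tell look-alikes from the thing itself.
- find_in(picture, name): "box" ([left, top, width, height] in pixels, round what is visible of it).
- silhouettes(picture, name): "mask" (384x512 bool, what is visible of it) and "box" ([left, top, width, height] in pixels, round what is visible of it).
The state is a dict: "clock": time; "joint_positions": joint angles; "joint_vel": joint speeds; "tau": joint torques, N m; "tool_pos": TCP position; "ee_rot": TCP orientation; "contact_force": force on the tool from outside, world axes, zero at the start; "torque": the same for the moment, N m; "width": finger opening in m.
Only numpy, scipy, OpenCV 4.12 (cv2) and the standard library are available. Lean on these libraries where they do the work, as an engineer would, in place of code of your own. Each camera call takes 0.05 s, during which the arm holds its last target.

### The job

Close the food-sample tin that stands in the lid press: pump the red lever down and let it up again, gently, until the yellow lid is fully home and the ratchet keeps the foot down on it with the lever let go; stop there, because the thin tin buckles if it is pressed much beyond that. Then press the green release button and keep it down until the jaw has sprung all the way back up, and leave the closed tin standing in its nest. Do not knock the other things on the counter about.

Things in the scene. Friction and masses are not known exactly. Their poses are not given: they have to be found in the camera images.
- press: White lid press fixed to the steel counter, worked from above. Origin: centre of the nest, counter level; z up. Base plate 150 (x) by 215 mm (y -86 to 130), 12 thick; 36 mm square column at y = +78, 212 high; steel cheeks over the nest (y -30 to 96, 44 wide in x, top 211). A toothed bar (the jaw) slides vertically over the origin, top at 280 mm when up. Red lever to -y, green button on the column
- jaw (a joint): Travel of the toothed bar downwards in m: 0 = all the way up, 0.045 = lowest. A ratchet holds it in steps of 4 mm; a full lever stroke moves it 12 mm (3 clicks), and it falls back up to 4 mm to the last click when the lever goes up. A light spring lifts it all the way while the release is held down (takes about 1 to 1.5 s)
- foot: Round black rubber foot, 44 mm across, 8 mm thick, sprung under the jaw (about 3.5 N per mm, up to 20 mm of give). Its origin is at the press origin when the jaw is up, and sinks with the jaw; the rubber's underside lies 102 mm above this origin, so 102 mm above the counter when up
- lever (a joint): Swing of the red lever in rad: 0 = up (sprung back there by itself), 0.315 = hard stop. Hinge along the press's x axis, at y = +42, z = 215 mm in the press frame. The first 0.07 rad or so are idle, then it drives the jaw; go beyond 0.29 for 3 clicks (less gives fewer). It must come right up before it can drive again
- lever_pad (a point): Centre of the top face of the lever's red hand pad (40 in x, 56 in y, 8 mm thick), at y = -121, z = 240 mm in the press frame when up; it sinks 52 mm, nearly straight, to the hard stop. Pushing it down takes 2 to 7 N idle (rippling with the clicks), 8 to 14 N while the lid moves; with the lid home it climbs steadily, and near 18 N (foot at 34 N) the tin buckles
- release (a joint): Travel of the green button downwards in m: 0 = up, 0.0085 = hard stop. It frees the ratchet from about 0.004 on, only while it is held down; it takes about 3 N (more under load). It hops by about 3 mm at each click of the ratchet, which is normal
- release_top (a point): Centre of the top face of the green release button (28 mm across), at y = +78, z = 236 mm in the press frame when up; pressed straight down
- tin: Thin steel food-sample tin, 72 mm across, 60 mm high without lid, blue band; loose in the nest of the press (six blue blocks 6 mm high). Origin: centre of its underside, 12 mm above the counter. Buckles if the foot presses with more than 34 N
- lid (a joint): How far the yellow plug lid (76 mm across, 8 mm thick) still stands above its home position on the tin, in m: 0 = fully home, starts between 0.006 and 0.016. It moves down stiffly, against about 18 N, and stops dead at 0; it stays where it is pushed
- lid_top (a point): Centre of the lid's top face; 68 mm above the tin's origin when home
- sample_a: Closed food-sample tin like the one in the press, 76 mm across, 68 mm high, left of the press; a bystander, to be left alone. Origin: underside, centre
- sample_b: Another closed food-sample tin, 76 mm across, 68 mm high, right of the press; a bystander, to be left alone. Origin: underside, centre
- bowl: Steel bowl, 110 mm across, 50 mm high; a bystander, to be left alone. Origin: underside, centre
- mug: Steel mug, 72 mm across, 80 mm high; a bystander, to be left alone. Origin: underside, centre
- spoon: Spoon, 190 mm long, lying under the lever; a bystander, to be left alone. Origin: underside, middle of its length
- spatula: Spatula, 260 mm long, lying on the counter; a bystander, to be left alone. Origin: underside, middle of its length
- sauce: Amber glass bottle, 56 mm across, 170 mm high; a bystander, to be left alone. Origin: underside, centre
Not all that is in view belongs to the job. What is shaped like the tin but purple or turquoise is not meant.

How it is judged:
On the way, in this order (a step that is already met when the one before it is completed fails the run):
1. the lid is fully home (within 1.5 mm) and, with the lever let go and back up, the ratchet alone keeps the foot pressed on it (more than 1.5 N) (value of joint lid below 0.0015 m and horizontal distance between tin and press below 0.008 m and angle between tin's own z axis and vertical below 0.08 rad and contact force between foot and tin above 1.5 N and value of joint lever below 0.05 rad), for 0.3 s.
2. the release has been pressed and the jaw has sprung back to its top (within 3 mm) (value of joint jaw below 0.003 m), for 0.2 s.
At the end, for the whole second after the job is handed in: The lid stands less than 1.5 mm above home on the tin, the tin stands upright (within 0.08 rad) in the nest of the press (centre within 8 mm) and at rest, the jaw is within 3 mm of its top, the lever is up (within 0.05 rad) and the release button is up (within 2 mm) (value of joint lid below 0.0015 m and horizontal distance between tin and press below 0.008 m and angle between tin's own z axis and vertical below 0.08 rad and value of joint jaw below 0.003 m and value of joint lever below 0.05 rad and value of joint release below 0.002 m and linear speed of tin below 0.01 m/s); the robot touches nothing.
It fails at once if the foot presses on the tin with more than 34 N: it buckles (contact force between foot and tin above 34 N).
It fails at once if the fingers push the press with more than 40 N (contact force between the fingers and press above 40 N).
It fails at once if one of the other things on the counter is moved by more than 30 mm (distance of any of sample_a, sample_b, bowl, mug, spoon, spatula, sauce from where it was at the start of the episode above 0.03 m).
It also fails if it takes over 42 s, if anything falls off the work surface, if the arm or the gripper's body presses on something with over 40 N, if the wrist force passes 120 N, or if a joint passes its speed limit or range.

## Working session

There is one attempt and no reset: what is moved stays moved. The work goes in short steps, Python scripts to look and compute and a shell command to move; the robot and the scene stay as the last step left them, time stands still between calls to the robot, and variables do not carry over. Pictures are saved under pics/ and viewed, and the job is handed in when it is done.

```bash
ls; mkdir -p pics
python3 - <<'E'
from rig import *
import cv2
s=get_state();print(s)
for n in ["scene","top","wrist"]:
    p=capture(n);cv2.imwrite(f"pics/{n}0.png",p["color"][:,:,::-1])
    print(n,p["fov_y"],p["cx"],p["cy"],p["position"],p["rotation"])
    for k in ["press","lever_pad","release_top","lid_top","tin","foot"]:
        try: print(k,[(r["box"],round(r["conf"],2)) for r in find_in(p,k)][:3])
        except Exception as e: print(k,e)
print(get_state()["clock"])
E
```

```text
pics
{'clock': 0.0, 'joint_positions': array([-1.18219099,  0.69000782, -0.19452413,  1.56640033,  0.15728736,
        0.90247358, -0.21509482]), 'joint_vel': array([-0.00078311,  0.00015141, -0.00066253, -0.00165403,  0.00030011,
        0.00107202,  0.00024334]), 'tau': array([ 7.69449025e-05, -5.39600408e+01, -1.26632832e+00, -1.58537686e+01,
        9.17282392e-03,  9.51442140e-03,  2.41660516e-06]), 'tool_pos': array([0.21693495, 0.58542424, 0.23045442]), 'ee_rot': array([ 8.20766757e-01,  5.71262663e-01, -7.43584157e-04,  5.89470473e-04]), 'contact_force': array([ 0.44274306, -0.00919463, -0.31699991]), 'torque': array([0.00683365, 0.01920492, 0.0052935 ]), 'width': 0.0854746716811448}
scene 50.79747653908347 265.22126853180504 195.37386559992777 [ 1.01448431 -0.64193344  1.33125882] [ 0.91897088  0.26355058 -0.07926539 -0.28240152]
press [([195.7, 182.4, 84.6, 75.6], 0.82)]
lever_pad [([196.0, 190.8, 47.4, 35.9], 0.97)]
release_top []
lid_top [([234.4, 216.0, 12.6, 9.6], 0.71), ([216.2, 169.6, 17.9, 17.1], 0.59), ([232.8, 212.9, 16.7, 19.3], 0.51)]
tin [([213.9, 167.5, 23.6, 2
[... 159 characters left out ...]
33644  0.01658072 1.31818802] [ 0.71511607 -0.69545219  0.04517852 -0.05398296]
press [([240.2, 172.4, 99.8, 67.2], 0.88)]
lever_pad [([267.8, 190.1, 70.3, 39.9], 0.94)]
release_top [([254.3, 185.2, 13.3, 8.7], 0.59)]
lid_top [([260.9, 253.2, 22.2, 23.9], 0.84), ([224.1, 245.4, 25.8, 25.2], 0.79), ([268.5, 204.6, 30.4, 14.2], 0.6)]
tin [([220.8, 253.7, 27.7, 18.2], 0.83), ([258.3, 249.7, 23.5, 28.4], 0.76), ([266.1, 190.0, 71.7, 43.4], 0.63)]
foot [([372.5, 247.1, 35.6, 32.4], 0.42)]
wrist 60.207808134625445 254.26611479478544 190.89215780898576 [0.15019771 0.61033901 0.37395083] [0.81234059 0.5654463  0.08172768 0.11702066]
press []
lever_pad []
release_top []
lid_top []
tin []
foot []
1.05
```

View images.

Run:
```python
import cv2
for n in ["scene","top"]:
    im=cv2.imread(f"pics/{n}0.png")
    c=im[140:290,160:360]if n=="scene" else im[140:290,190:390]
    cv2.imwrite(f"pics/{n}0c.png",cv2.resize(c,None,fx=4,fy=4,interpolation=cv2.INTER_CUBIC))
```

```text
(no output)
```

View pics/top0.png

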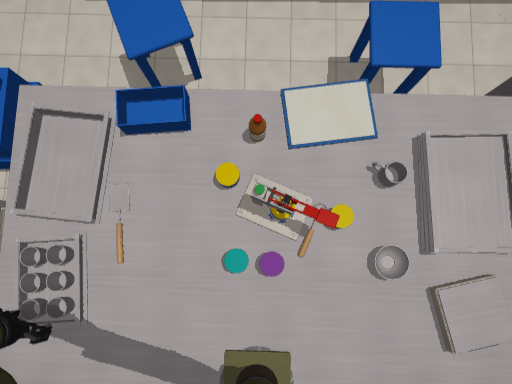

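View pics/scene0.png

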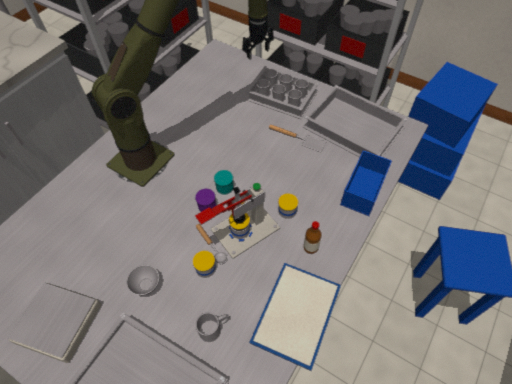

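View pics/top0c.png

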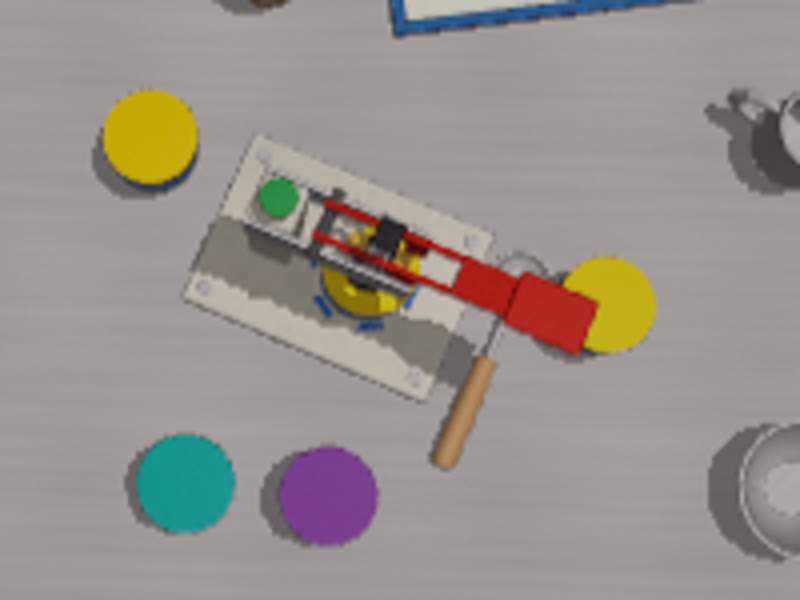

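View pics/scene0c.png

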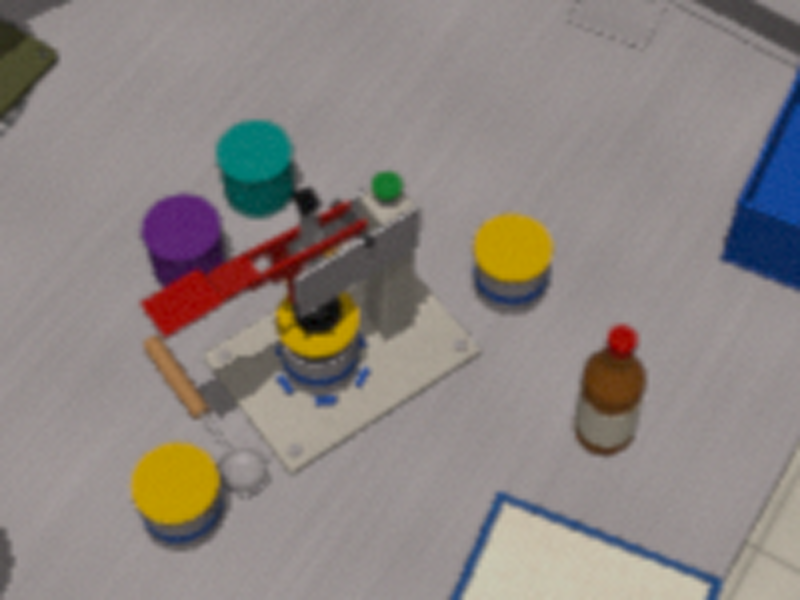

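```bash
cat > h.py <<'E'
import numpy as np
from scipy.spatial.transform import Rotation as R
from scipy.optimize import least_squares
C={"scene":(50.79747653908347,265.22126853180504,195.37386559992777,[1.01448431,-0.64193344,1.33125882],[0.91897088,0.26355058,-0.07926539,-0.28240152]),
"top":(51.065922663379666,251.55873533402712,193.23554563606285,[0.4133644,0.01658072,1.31818802],[0.71511607,-0.69545219,0.04517852,-0.05398296])}
def proj(cam,P):
    f,cx,cy,p,q=C[cam]; f=192/np.tan(np.radians(f/2))
    d=R.from_quat(q).inv().apply(np.atleast_2d(P)-p)
    return np.c_[cx+f*d[:,0]/d[:,2],cy+f*d[:,1]/d[:,2]]
def ray(cam,u,v,z):
    f,cx,cy,p,q=C[cam]; f=192/np.tan(np.radians(f/2))
    d=R.from_quat(q).apply([(u-cx)/f,(v-cy)/f,1]); p=np.array(p); return p+d*(z-p[2])/d[2]
E
python3 - <<'E'
from h import *
def tc(a): return np.array(a)/4+[190-.375,140-.375]
def sc(a): return np.array(a)/4+[160-.375,140-.375]
B=lambda x,y,z:[x,y,z]
obs=[("top",B(.075,.130,.012),tc((258,135))),("top",B(.075,-.086,.012),tc((493,234))),("top",B(-.075,-.086,.012),tc((425,402))),("top",B(-.075,.130,.012),tc((183,298))),
("top",B(0,.078,.236),tc((279,198))),("top",B(0,-.121,.240),tc((552,312))),
("scene",B(0,.078,.236),sc((387,185))),
("scene",B(.075,.130,.012),sc((481,351))),("scene",B(.075,-.086,.012),sc((294,472))),("scene",B(-.075,-.086,.012),sc((205,357))),("scene",B(0,-.121,.240),sc((186,303)))]
def W(t,P): 
    return R.from_euler('z',t[2]).apply(P)+[t[0],t[1],0]
def res(t): return np.concatenate([(proj(c,W(t,P))[0]-o) for c,P,o in obs])
r=least_squares(res,[0.4,0,-.4],loss='soft_l1')
print(r.x,np.degrees(r.x[2]));print(np.round(res(r.x).reshape(-1,2),2))
t=r.x
for n,P in dict(pad=B(0,-.121,.240),rel=B(0,.078,.236),org=B(0,0,0)).items(): print(n,W(t,P))
print("raw top pad",ray("top",*obs[5][2],.24),"rel",ray("top",*obs[4][2],.236),"scene pad",ray("scene",*obs[10][2],.24),"rel",ray("scene",*obs[6][2],.236))
for n,o,z in (("sampleb",(608,305),.068),("samplea",(150,137),.068)): print(n,ray("top",*tc(o),z))
from rig import get_state
s=get_state();print(R.from_quat(s["ee_rot"]).as_matrix().round(3))
E
```

```text
[ 0.5500071  -0.06220391 -0.37534141] -21.505478798155586
[[-0.67 -0.99]
 [ 1.31 -0.36]
 [ 0.93  0.08]
 [ 0.02 -0.12]
 [ 0.36 -0.23]
 [ 0.47 -0.22]
 [ 0.39 -1.02]
 [ 0.71 -1.32]
 [-0.4  -0.28]
 [-0.61 -1.04]
 [-0.47 -0.81]]
pad [ 0.50564969 -0.17478019  0.24      ]
rel [0.57860114 0.01036593 0.236     ]
org [ 0.5500071  -0.06220391  0.        ]
raw top pad [ 0.50501894 -0.17352548  0.24      ] rel [0.57793648 0.01133496 0.236     ] scene pad [ 0.50871064 -0.17640871  0.24      ] rel [0.57974471 0.00616745 0.236     ]
sampleb [ 0.52629757 -0.24727134  0.068     ]
samplea [0.64952956 0.11380672 0.068     ]
[[ 0.347  0.938 -0.   ]
 [ 0.938 -0.347  0.   ]
 [ 0.    -0.    -1.   ]]
```

```bash
python3 -m jog '[{"x":-2,"y":3,"z":-4,"jaw":0},{"x":-4,"y":6,"z":-7,"jaw":0},{"x":-6,"y":9.5,"z":-10,"jaw":0},{"x":-8,"y":13,"z":-13,"jaw":0},{"x":-10,"y":16.5,"z":-15,"jaw":0},{"x":-12,"y":20,"z":-17,"jaw":0},{"x":-14,"y":23.5,"z":-18,"jaw":0},{"x":-16,"y":27,"z":-18.5,"jaw":0},{"x":-18,"y":30.5,"z":-19,"jaw":0},{"x":-20,"y":34,"z":-19,"jaw":0},{"x":-22,"y":37.5,"z":-19,"jaw":0},{"x":-25.5,"y":39.5,"z":-19,"jaw":0},{"x":-29.5,"y":41,"z":-19,"jaw":0},{"x":-33.5,"y":42.5,"z":-19,"jaw":0},{"x":-37.5,"y":44,"z":-19,"jaw":0},{"x":-41.5,"y":45.5,"z":-19,"jaw":0},{"x":-45.5,"y":47,"z":-19,"jaw":0},{"x":-49.5,"y":48.5,"z":-19,"jaw":0},{"x":-53.5,"y":50.5,"z":-19,"jaw":0},{"x":-57.5,"y":52,"z":-18,"jaw":0}]' 40
```

```text
invalid input at $[0]: expected keys rx, ry, rz, x, y, z, jaw
```

All keys are needed.

```bash
python3 -m jog '[{"rx":0,"ry":0,"rz":0,"x":-2,"y":3,"z":-4,"jaw":0},{"rx":0,"ry":0,"rz":0,"x":-4,"y":6,"z":-7,"jaw":0},{"rx":0,"ry":0,"rz":0,"x":-6,"y":9.5,"z":-10,"jaw":0},{"rx":0,"ry":0,"rz":0,"x":-8,"y":13,"z":-13,"jaw":0},{"rx":0,"ry":0,"rz":0,"x":-10,"y":16.5,"z":-15,"jaw":0},{"rx":0,"ry":0,"rz":0,"x":-12,"y":20,"z":-17,"jaw":0},{"rx":0,"ry":0,"rz":0,"x":-14,"y":23.5,"z":-18,"jaw":0},{"rx":0,"ry":0,"rz":0,"x":-16,"y":27,"z":-18.5,"jaw":0},{"rx":0,"ry":0,"rz":0,"x":-18,"y":30.5,"z":-19,"jaw":0},{"rx":0,"ry":0,"rz":0,"x":-20,"y":34,"z":-19,"jaw":0},{"rx":0,"ry":0,"rz":0,"x":-22,"y":37.5,"z":-19,"jaw":0},{"rx":0,"ry":0,"rz":0,"x":-25.5,"y":39.5,"z":-19,"jaw":0},{"rx":0,"ry":0,"rz":0,"x":-29.5,"y":41,"z":-19,"jaw":0},{"rx":0,"ry":0,"rz":0,"x":-33.5,"y":42.5,"z":-19,"jaw":0},{"rx":0,"ry":0,"rz":0,"x":-37.5,"y":44,"z":-19,"jaw":0},{"rx":0,"ry":0,"rz":0,"x":-41.5,"y":45.5,"z":-19,"jaw":0},{"rx":0,"ry":0,"rz":0,"x":-45.5,"y":47,"z":-19,"jaw":0},{"rx":0,"ry":0,"rz":0,"x":-49.5,"y":48.5,"z":-19,"jaw":0},{"rx":0,"ry":0,"rz":0,"x":-53.5,"y":50.5,"z":-19,"jaw":0},{"rx":0,"ry":0,"rz":0,"x":-57.5,"y":52,"z":-18,"jaw":0}]' 40
```

```text
clock: 2.72
tool_pos: [0.504, -0.097, 0.4172]
ee_rot: [0.821, 0.571, 0.001, 0.001]
contact_force: [1.6, 0.8, 0.7]
width: 0.0001
```

```bash
python3 -m jog '[{"rx":0,"ry":0,"rz":0,"x":-3.5,"y":1.4,"z":2,"jaw":0},{"rx":0,"ry":0,"rz":0,"x":-6,"y":2.5,"z":5,"jaw":0},{"rx":0,"ry":0,"rz":0,"x":-7.15,"y":2.85,"z":9,"jaw":0},{"rx":0,"ry":0,"rz":0,"x":-7.15,"y":2.85,"z":12,"jaw":0},{"rx":0,"ry":0,"rz":0,"x":-7.15,"y":2.85,"z":12.7,"jaw":0},{"rx":0,"ry":0,"rz":0,"x":-7.15,"y":2.85,"z":12.7,"jaw":0},{"rx":0,"ry":0,"rz":0,"x":-7.15,"y":2.85,"z":12.7,"jaw":0}]'
python3 - <<'E'
from rig import *
import cv2,numpy as np
a=[cv2.resize(capture(n)["color"][:,:,::-1],(384,288)) if 0 else capture(n)["color"][:,:,::-1] for n in ("wrist","top","scene")]
cv2.imwrite("pics/w1.png",a[0]); t=cv2.resize(np.hstack([a[1][150:270,220:350],a[2][150:270,170:300]]),None,fx=3,fy=3,interpolation=cv2.INTER_CUBIC);cv2.imwrite("pics/ts1.png",t)
print(get_state()["contact_force"],get_state()["clock"])
E
```

```text
clock: 3.3
tool_pos: [0.5073, -0.1732, 0.2914]
ee_rot: [0.82, 0.572, 0.002, 0.001]
contact_force: [0.3, -0.6, -0.1]
width: -0.0003
[0.37936238 0.31707311 0.24166516] 3.45
```

View pics/w1.png

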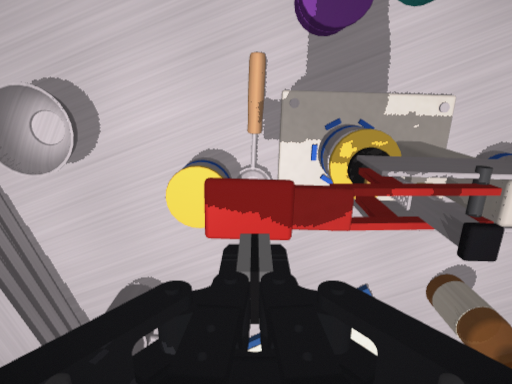

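View pics/ts1.png

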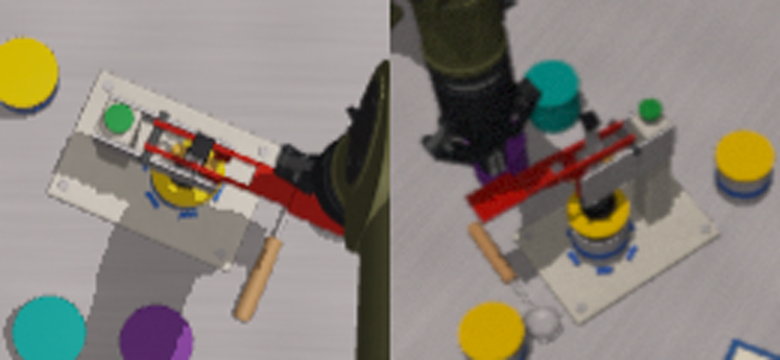

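Run:
```python
from rig import *
import h,numpy as np
p=capture("wrist");h.C["w"]=(p["fov_y"],p["cx"],p["cy"],p["position"],p["rotation"])
for u,v in ((249,209),(205,179),(293,181),(205,238),(293,240)): print(h.ray("w",u,v,.24))
s=get_state();print(s["tool_pos"],h.proj("w",s["tool_pos"]),h.proj("w",[.5056,-.1745,.24]))
```

```text
[ 0.50513318 -0.17643234  0.24      ]
[ 0.47776716 -0.19470605  0.24      ]
[ 0.49746008 -0.14499275  0.24      ]
[ 0.51385731 -0.20980355  0.24      ]
[ 0.53474872 -0.15732245  0.24      ]
[ 0.50760316 -0.17367307  0.29219873] [[254.79353584 249.32021123]] [[252.16418764 208.65039139]]
```

```bash
python3 -m jog '[{"rx":0,"ry":0,"rz":0,"x":0,"y":-0.2,"z":2,"jaw":0},{"rx":0,"ry":0,"rz":0,"x":0,"y":-0.2,"z":4,"jaw":0},{"rx":0,"ry":0,"rz":0,"x":0,"y":-0.2,"z":4.7,"jaw":0},{"rx":0,"ry":0,"rz":0,"x":0,"y":-0.2,"z":5,"jaw":0},{"rx":0,"ry":0,"rz":0,"x":0,"y":-0.2,"z":5.3,"jaw":0},{"rx":0,"ry":0,"rz":0,"x":0,"y":-0.2,"z":5.6,"jaw":0},{"rx":0,"ry":0,"rz":0,"x":0,"y":-0.2,"z":5.9,"jaw":0},{"rx":0,"ry":0,"rz":0,"x":0,"y":-0.2,"z":6.2,"jaw":0},{"rx":0,"ry":0,"rz":0,"x":0,"y":-0.2,"z":6.2,"jaw":0}]'
python3 -c "
from rig import *;print(get_state()['contact_force'],get_state()['tool_pos'])"
```

```text
clock: 4.25
tool_pos: [0.5065, -0.1736, 0.2302]
ee_rot: [0.821, 0.571, 0.003, 0.003]
contact_force: [-0.1, -1.8, 1.8]
width: 0.0
[-0.05613299 -1.76361591  1.84896392] [ 0.50646354 -0.17359388  0.23023431]
```

```bash
python3 -m jog '[{"rx":0,"ry":0,"rz":0,"x":0,"y":0,"z":0.4,"jaw":0},{"rx":0,"ry":0,"rz":0,"x":0,"y":0,"z":0.8,"jaw":0},{"rx":0,"ry":0,"rz":0,"x":0,"y":0,"z":1.2,"jaw":0},{"rx":0,"ry":0,"rz":0,"x":0,"y":0,"z":1.6,"jaw":0},{"rx":0,"ry":0,"rz":0,"x":0,"y":0,"z":2.0,"jaw":0},{"rx":0,"ry":0,"rz":0,"x":0,"y":0,"z":2.3,"jaw":0},{"rx":0,"ry":0,"rz":0,"x":0,"y":0,"z":2.6,"jaw":0},{"rx":0,"ry":0,"rz":0,"x":0,"y":0,"z":2.9,"jaw":0},{"rx":0,"ry":0,"rz":0,"x":0,"y":0,"z":3.2,"jaw":0},{"rx":0,"ry":0,"rz":0,"x":0,"y":0,"z":3.5,"jaw":0},{"rx":0,"ry":0,"rz":0,"x":0,"y":0,"z":3.7,"jaw":0},{"rx":0,"ry":0,"rz":0,"x":0,"y":0,"z":3.7,"jaw":0}]'
```

```text
clock: 5.25
tool_pos: [0.5072, -0.173, 0.1936]
ee_rot: [0.82, 0.572, 0.003, 0.003]
contact_force: [-3.3, -0.3, 10.1]
width: 0.0002
```

```bash
python3 -m jog '[{"rx":0,"ry":0,"rz":0,"x":0,"y":0,"z":0.2,"jaw":0},{"rx":0,"ry":0,"rz":0,"x":0,"y":0,"z":0.35,"jaw":0},{"rx":0,"ry":0,"rz":0,"x":0,"y":0,"z":0.35,"jaw":0}]'
```

```text
clock: 5.5
tool_pos: [0.5073, -0.1726, 0.191]
ee_rot: [0.82, 0.572, 0.003, 0.003]
contact_force: [-4.1, 0.2, 14.9]
width: 0.0003
```

```bash
python3 -m jog '[{"rx":0,"ry":0,"rz":0,"x":0,"y":0,"z":0.15,"jaw":0},{"rx":0,"ry":0,"rz":0,"x":0,"y":0,"z":0.2,"jaw":0}]'
```

```text
clock: 5.67
tool_pos: [0.5074, -0.1726, 0.1906]
ee_rot: [0.82, 0.572, 0.004, 0.003]
contact_force: [-6.2, 0.0, 22.3]
width: -0.0002
```

```bash
python3 -m jog '[{"rx":0,"ry":0,"rz":0,"x":0,"y":0,"z":-0.8,"jaw":0},{"rx":0,"ry":0,"rz":0,"x":0,"y":0,"z":-1.8,"jaw":0},{"rx":0,"ry":0,"rz":0,"x":0,"y":0,"z":-2.8,"jaw":0},{"rx":0,"ry":0,"rz":0,"x":0,"y":0,"z":-3.8,"jaw":0},{"rx":0,"ry":0,"rz":0,"x":0,"y":0,"z":-4.8,"jaw":0},{"rx":0,"ry":0,"rz":0,"x":0,"y":0,"z":-5.6,"jaw":0},{"rx":0,"ry":0,"rz":0,"x":0,"y":0,"z":-6.2,"jaw":0},{"rx":0,"ry":0,"rz":0,"x":0,"y":0,"z":-6.2,"jaw":0},{"rx":0,"ry":0,"rz":0,"x":0,"y":0,"z":-6.2,"jaw":0}]'
cat > look.py <<'E'
import sys,cv2,numpy as np
from rig import *
a=[capture(n)["color"][:,:,::-1] for n in ("wrist","scene")]
t=np.hstack([cv2.resize(a[0],(464,348)),cv2.resize(a[1][165:281,190:300],(330,348),interpolation=cv2.INTER_CUBIC)])
cv2.imwrite(f"pics/{sys.argv[1]}.png",t)
cv2.imwrite(f"pics/{sys.argv[1]}_s.png",a[1])
s=get_state();print(s["clock"],s["tool_pos"],s["contact_force"])
E
python3 look.py l1
```

```text
clock: 6.42
tool_pos: [0.5068, -0.1723, 0.2525]
ee_rot: [0.82, 0.572, 0.004, 0.003]
contact_force: [-1.1, 0.2, 0.8]
width: -0.0001
6.5167 [ 0.50638982 -0.17228762  0.25196097] [-0.51722102 -0.58297261  0.69892347]
```

View pics/l1.png

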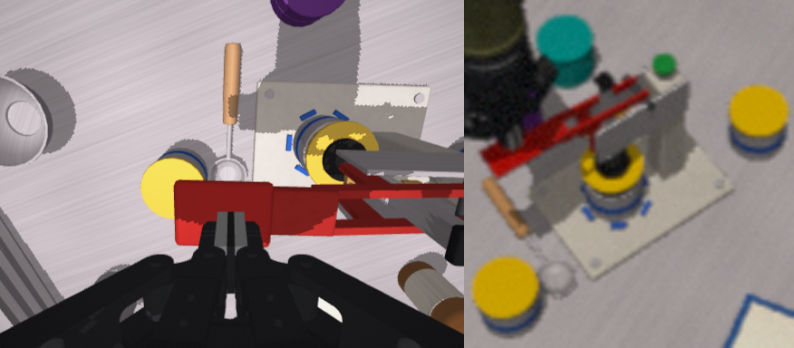

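```bash
python3 -m jog '[{"rx":0,"ry":0,"rz":0,"x":0,"y":0,"z":0.6,"jaw":0},{"rx":0,"ry":0,"rz":0,"x":0,"y":0,"z":1.2,"jaw":0},{"rx":0,"ry":0,"rz":0,"x":0,"y":0,"z":1.8,"jaw":0},{"rx":0,"ry":0,"rz":0,"x":0,"y":0,"z":2.3,"jaw":0},{"rx":0,"ry":0,"rz":0,"x":0,"y":0,"z":2.7,"jaw":0},{"rx":0,"ry":0,"rz":0,"x":0,"y":0,"z":3.0,"jaw":0},{"rx":0,"ry":0,"rz":0,"x":0,"y":0,"z":3.3,"jaw":0},{"rx":0,"ry":0,"rz":0,"x":0,"y":0,"z":3.6,"jaw":0},{"rx":0,"ry":0,"rz":0,"x":0,"y":0,"z":3.9,"jaw":0},{"rx":0,"ry":0,"rz":0,"x":0,"y":0,"z":4.2,"jaw":0},{"rx":0,"ry":0,"rz":0,"x":0,"y":0,"z":4.5,"jaw":0},{"rx":0,"ry":0,"rz":0,"x":0,"y":0,"z":4.8,"jaw":0},{"rx":0,"ry":0,"rz":0,"x":0,"y":0,"z":5.1,"jaw":0},{"rx":0,"ry":0,"rz":0,"x":0,"y":0,"z":5.4,"jaw":0},{"rx":0,"ry":0,"rz":0,"x":0,"y":0,"z":5.4,"jaw":0}]'
```

```text
clock: 7.77
tool_pos: [0.5062, -0.1728, 0.1983]
ee_rot: [0.821, 0.571, 0.003, 0.003]
contact_force: [-3.1, -1.8, 11.9]
width: 0.0001
```

```bash
python3 -m jog '[{"rx":0,"ry":0,"rz":0,"x":0,"y":0,"z":0.25,"jaw":0},{"rx":0,"ry":0,"rz":0,"x":0,"y":0,"z":0.5,"jaw":0},{"rx":0,"ry":0,"rz":0,"x":0,"y":0,"z":0.7,"jaw":0},{"rx":0,"ry":0,"rz":0,"x":0,"y":0,"z":0.85,"jaw":0},{"rx":0,"ry":0,"rz":0,"x":0,"y":0,"z":0.85,"jaw":0}]'
```

```text
clock: 8.18
tool_pos: [0.5066, -0.172, 0.191]
ee_rot: [0.821, 0.572, 0.004, 0.003]
contact_force: [-3.4, 2.7, 18.7]
width: 0.0003
```

```bash
python3 -m jog '[{"rx":0,"ry":0,"rz":0,"x":0,"y":0,"z":-0.8,"jaw":0},{"rx":0,"ry":0,"rz":0,"x":0,"y":0,"z":-1.8,"jaw":0},{"rx":0,"ry":0,"rz":0,"x":0,"y":0,"z":-2.8,"jaw":0},{"rx":0,"ry":0,"rz":0,"x":0,"y":0,"z":-3.8,"jaw":0},{"rx":0,"ry":0,"rz":0,"x":0,"y":0,"z":-4.8,"jaw":0},{"rx":0,"ry":0,"rz":0,"x":0,"y":0,"z":-5.6,"jaw":0},{"rx":0,"ry":0,"rz":0,"x":0,"y":0,"z":-6.1,"jaw":0},{"rx":0,"ry":0,"rz":0,"x":0,"y":0,"z":-6.1,"jaw":0},{"rx":0,"ry":0,"rz":0,"x":0,"y":0,"z":-6.1,"jaw":0}]'
python3 look.py l2
python3 - <<'E'
import cv2,numpy as np
a=[cv2.imread(f"pics/{n}.png") for n in ("scene0","l1_s","l2_s")]
t=np.hstack([cv2.resize(i[170:245,215:270],(264,360),interpolation=cv2.INTER_CUBIC) for i in a]);cv2.imwrite("pics/cmp.png",t)
E
```

```text
clock: 8.93
tool_pos: [0.5059, -0.1719, 0.2519]
ee_rot: [0.821, 0.572, 0.004, 0.003]
contact_force: [-0.6, -0.3, -0.5]
width: 0.0004
9.0333 [ 0.50557314 -0.17185791  0.25140641] [-0.2915551   0.32356613  0.56374941]
```

View pics/cmp.png

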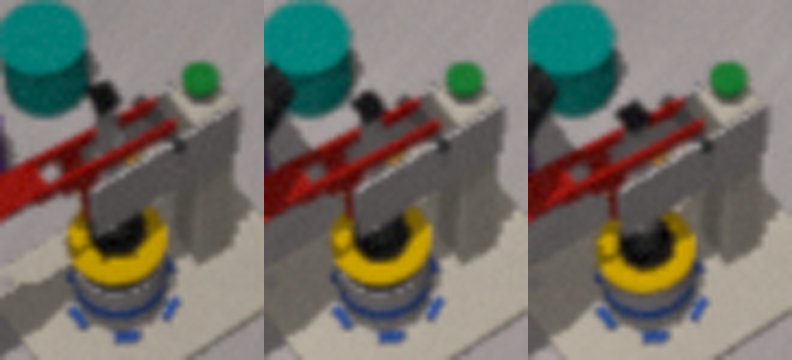

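View pics/l2.png

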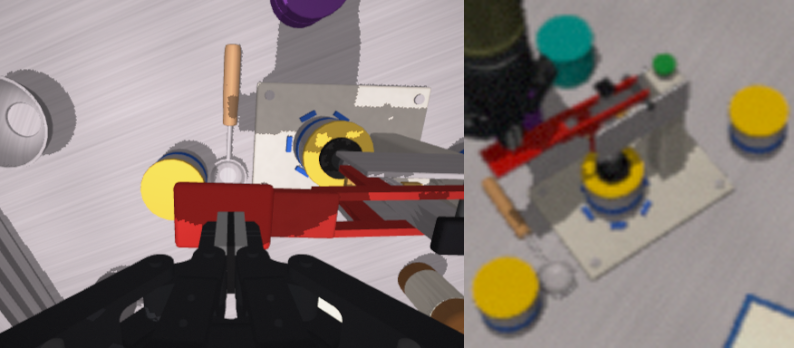

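```bash
cat > trk.py <<'E'
import cv2,numpy as np,sys
from h import proj
z=[proj("scene",[.55,-.0622,.28-d])[0] for d in (0,.008,.012,.02,.024,.028)]
print(np.round(z,2)); print("delta",np.round(np.array(z)-z[0],2))
K=8
def knob(n):
    i=cv2.imread(f"pics/{n}.png"); i=i[180:202,228:246]
    i=cv2.resize(i,None,fx=K,fy=K,interpolation=cv2.INTER_CUBIC); g=i.max(2).astype(float)
    cv2.imwrite(f"pics/k_{n}.png",i)
    return g
def cen(g):
    m=(g<60).astype(np.uint8); n,l,s,c=cv2.connectedComponentsWithStats(m)
    j=1+np.argmax(s[1:,4]); return c[j]/K,s[j]/K
for n in sys.argv[1:]: print(n,*[np.round(x,2) for x in cen(knob(n))])
E
python3 trk.py scene0 l1_s l2_s
python3 - <<'E'
import cv2,numpy as np
cv2.imwrite("pics/kk.png",cv2.resize(np.hstack([cv2.imread(f"pics/k_{n}.png") for n in ("scene0","l1_s","l2_s")]),None,fx=1.7,fy=1.7))
E
```

```text
[[236.66 188.65]
 [236.8  190.09]
 [236.87 190.8 ]
 [237.   192.22]
 [237.07 192.92]
 [237.14 193.62]]
delta [[0.   0.  ]
 [0.14 1.44]
 [0.21 2.16]
 [0.34 3.57]
 [0.41 4.28]
 [0.48 4.98]]
scene0 [ 7.94 10.22] [  3.5    7.     8.     7.38 258.12]
l1_s [ 8.84 12.51] [  5.75   9.5    5.88   6.5  196.  ]
l2_s [ 9.23 14.79] [  6.    11.62   6.5    6.5  216.  ]
```

View pics/kk.png

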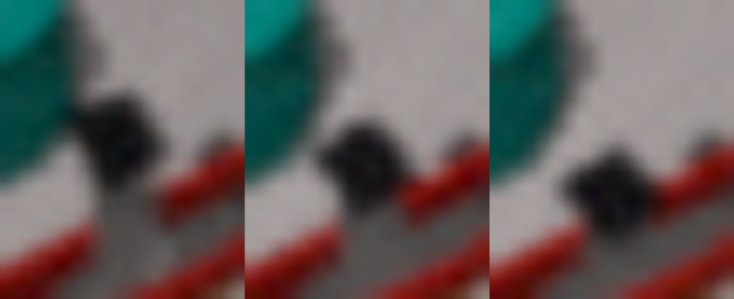

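```bash
python3 -m jog '[{"rx":0,"ry":0,"rz":0,"x":0,"y":0,"z":0.6,"jaw":0},{"rx":0,"ry":0,"rz":0,"x":0,"y":0,"z":1.2,"jaw":0},{"rx":0,"ry":0,"rz":0,"x":0,"y":0,"z":1.7,"jaw":0},{"rx":0,"ry":0,"rz":0,"x":0,"y":0,"z":2.1,"jaw":0},{"rx":0,"ry":0,"rz":0,"x":0,"y":0,"z":2.4,"jaw":0},{"rx":0,"ry":0,"rz":0,"x":0,"y":0,"z":2.7,"jaw":0},{"rx":0,"ry":0,"rz":0,"x":0,"y":0,"z":2.9,"jaw":0},{"rx":0,"ry":0,"rz":0,"x":0,"y":0,"z":2.9,"jaw":0}]'; python3 -m jog '[{"rx":0,"ry":0,"rz":0,"x":0,"y":0,"z":0.15,"jaw":0},{"rx":0,"ry":0,"rz":0,"x":0,"y":0,"z":0.3,"jaw":0},{"rx":0,"ry":0,"rz":0,"x":0,"y":0,"z":0.3,"jaw":0}]'; python3 -m jog '[{"rx":0,"ry":0,"rz":0,"x":0,"y":0,"z":0.1,"jaw":0},{"rx":0,"ry":0,"rz":0,"x":0,"y":0,"z":0.2,"jaw":0},{"rx":0,"ry":0,"rz":0,"x":0,"y":0,"z":0.2,"jaw":0}]'
```

```text
clock: 9.7
tool_pos: [0.5051, -0.1729, 0.2226]
ee_rot: [0.821, 0.571, 0.002, 0.002]
contact_force: [-4.0, -1.9, 9.3]
width: 0.0004
clock: 9.95
tool_pos: [0.505, -0.173, 0.2202]
ee_rot: [0.821, 0.571, 0.002, 0.003]
contact_force: [-2.2, 0.2, 10.2]
width: 0.0002
clock: 10.2
tool_pos: [0.505, -0.1731, 0.219]
ee_rot: [0.821, 0.571, 0.003, 0.003]
contact_force: [-3.6, -0.7, 10.3]
width: -0.0
```

```bash
python3 -m jog '[{"rx":0,"ry":0,"rz":0,"x":0,"y":0,"z":0.1,"jaw":0},{"rx":0,"ry":0,"rz":0,"x":0,"y":0,"z":0.25,"jaw":0},{"rx":0,"ry":0,"rz":0,"x":0,"y":0,"z":0.25,"jaw":0}]'; python3 look.py l3; python3 trk.py l3_s | tail -1
```

```text
clock: 10.45
tool_pos: [0.505, -0.1731, 0.2172]
ee_rot: [0.821, 0.571, 0.003, 0.003]
contact_force: [-2.9, 0.9, 9.5]
width: -0.0001
10.55 [ 0.50495745 -0.17311396  0.21726406] [-3.27992957 -0.79141408  9.72743067]
l3_s [ 9.19 15.48] [  6.25  12.25   6.38   6.75 211.38]
```

View pics/l3.png

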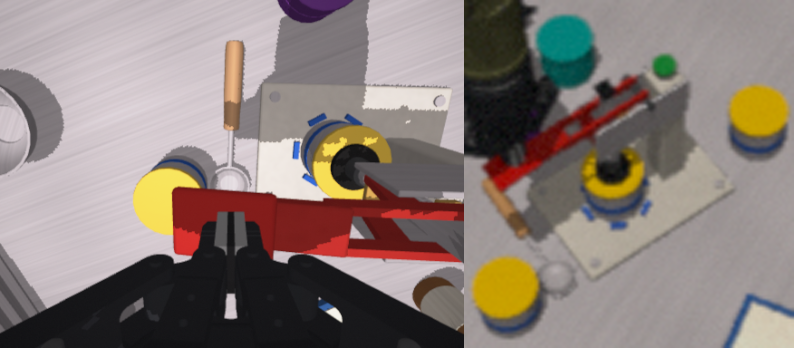

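```bash
python3 -m jog '[{"rx":0,"ry":0,"rz":0,"x":0,"y":0,"z":0.15,"jaw":0},{"rx":0,"ry":0,"rz":0,"x":0,"y":0,"z":0.25,"jaw":0},{"rx":0,"ry":0,"rz":0,"x":0,"y":0,"z":0.25,"jaw":0}]'; python3 -m jog '[{"rx":0,"ry":0,"rz":0,"x":0,"y":0,"z":0.1,"jaw":0},{"rx":0,"ry":0,"rz":0,"x":0,"y":0,"z":0.1,"jaw":0}]'
```

```text
clock: 10.8
tool_pos: [0.5049, -0.1731, 0.2154]
ee_rot: [0.821, 0.571, 0.003, 0.003]
contact_force: [-2.3, 0.2, 9.0]
width: -0.0002
clock: 10.97
tool_pos: [0.5049, -0.1731, 0.215]
ee_rot: [0.821, 0.571, 0.003, 0.003]
contact_force: [-1.9, 0.7, 9.8]
width: -0.0002
```

```bash
python3 -m jog '[{"rx":0,"ry":0,"rz":0,"x":0,"y":0,"z":-0.6,"jaw":0},{"rx":0,"ry":0,"rz":0,"x":0,"y":0,"z":-1.4,"jaw":0},{"rx":0,"ry":0,"rz":0,"x":0,"y":0,"z":-2.2,"jaw":0},{"rx":0,"ry":0,"rz":0,"x":0,"y":0,"z":-3.0,"jaw":0},{"rx":0,"ry":0,"rz":0,"x":0,"y":0,"z":-3.6,"jaw":0},{"rx":0,"ry":0,"rz":0,"x":0,"y":0,"z":-3.7,"jaw":0},{"rx":0,"ry":0,"rz":0,"x":0,"y":0,"z":-3.7,"jaw":0}]'; python3 look.py l4; python3 trk.py l2_s l3_s l4_s | tail -3
python3 - <<'E'
import cv2,numpy as np
a=[cv2.imread(f"pics/{n}.png") for n in ("l1_s","l2_s","l4_s")]
t=np.hstack([cv2.resize(i[205:245,225:255],(264,352),interpolation=cv2.INTER_CUBIC) for i in a]);cv2.imwrite("pics/cmp2.png",t)
E
```

```text
clock: 11.55
tool_pos: [0.5047, -0.1732, 0.2525]
ee_rot: [0.821, 0.571, 0.003, 0.004]
contact_force: [-0.7, -0.2, 0.7]
width: 0.0
11.65 [ 0.50430172 -0.17302254  0.25175846] [ 0.36448829 -0.43900413  0.07179911]
l2_s [ 9.23 14.79] [  6.    11.62   6.5    6.5  216.  ]
l3_s [ 9.19 15.48] [  6.25  12.25   6.38   6.75 211.38]
l4_s [ 9.18 15.53] [  6.12  12.38   6.5    6.5  220.25]
```

View pics/cmp2.png

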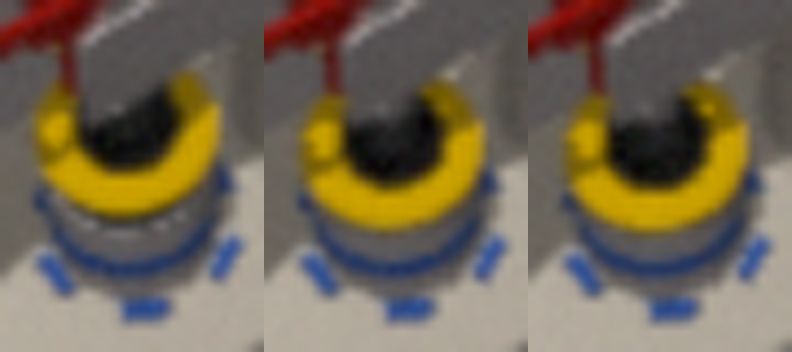

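Run:
```python
import cv2,numpy as np
from rig import *
fr=[capture("scene")["color"].astype(float) for _ in range(4)]
t=np.mean([capture("top")["color"].astype(float) for _ in range(3)],0)
np.save("s4.npy",np.mean(fr,0));np.save("t4.npy",t)
i=np.mean(fr,0)
c=np.hstack([cv2.resize(i[y:y+40,x:x+36],(260,288),interpolation=cv2.INTER_CUBIC) for x,y in ((222,205),(187,245),(270,188))])
cv2.imwrite("pics/tri.png",c[:,:,::-1])
w=capture("wrist");cv2.imwrite("pics/w4.png",w["color"][:,:,::-1])
```

```text
[ WARN:0@8.343] global loadsave.cpp:1063 imwrite_ Unsupported depth image for selected encoder is fallbacked to CV_8U.
```

View pics/tri.png

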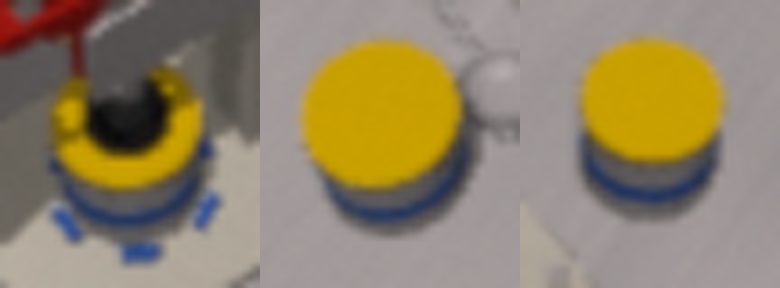

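Run:
```python
import numpy as np
i=np.load("s4.npy")
# yellow mask weight: (R+G)/2 - B ; blue: B-R
def cols(x0,x1,y0,y1):
    s=i[y0:y1,x0:x1].mean(1)
    for k,r in enumerate(s): print(y0+k,np.round(r).astype(int),end=' | ')
    print()
print("press");cols(238,241,218,242)
print("b");cols(203,206,258,282)
print("a");cols(287,290,200,222)
```

```text
press
218 [66 62 63] | 219 [41 40 40] | 220 [31 30 30] | 221 [29 29 29] | 222 [26 26 27] | 223 [17 16 16] | 224 [17 16 16] | 225 [35 30 15] | 226 [102  81   8] | 227 [192 154   0] | 228 [200 160   0] | 229 [199 160   0] | 230 [183 148   9] | 231 [116  98  50] | 232 [96 90 87] | 233 [91 90 92] | 234 [ 77  82 100] | 235 [38 56 96] | 236 [64 72 93] | 237 [92 89 91] | 238 [ 93  93 100] | 239 [ 84 100 132] | 240 [ 90 105 145] | 241 [127 128 137] | 
b
258 [199 159   0] | 259 [200 160   0] | 260 [199 159   0] | 261 [200 159   0] | 262 [200 160   0] | 263 [201 160   0] | 264 [200 161   0] | 265 [200 161   0] | 266 [200 160   0] | 267 [200 161   0] | 268 [200 161   0] | 269 [194 157   0] | 270 [167 138  23] | 271 [106  93  61] | 272 [94 89 88] | 273 [86 84 92] | 274 [44 60 95] | 275 [54 65 94] | 276 [91 89 91] | 277 [113 109 108] | 278 [156 148 148] | 279 [161 154 153] | 280 [162 154 153] | 281 [162 155 154] | 
a
200 [200 160   0] | 201 [200 159   0] | 202 [200 159   0] | 203 [200 159   0] | 204 [200 160   0] | 205 [200 161   0] | 206 [200 160   0] | 207 [199 160   0] | 208 [199 159   0] | 209 [187 150   0] | 210 [130 106  36] | 211 [94 87 81] | 212 [95 90 91] | 213 [88 85 90] | 214 [54 66 93] | 215 [39 55 94] | 216 [76 78 90] | 217 [97 93 94] | 218 [122 116 116] | 219 [154 147 146] | 220 [157 150 149] | 221 [158 149 149] |
```

Run:
```python
from h import *
th=np.linspace(0,2*np.pi,721)
def low(c,z,r,u):  # lowest image row of circle at column u
    P=proj("scene",np.c_[c[0]+r*np.cos(th),c[1]+r*np.sin(th),np.full_like(th,z)])
    best=[]
    for a,b in zip(P[:-1],P[1:]):
        if (a[0]-u)*(b[0]-u)<=0 and a[0]!=b[0]:
            best.append(a[1]+(b[1]-a[1])*(u-a[0])/(b[0]-a[0]))
    return max(best)
cs=dict(press=((.55,-.0622),.012,239.,230.87,235.12),b=((.5263,-.2473),0,204.,270.55,274.36),a=((.6495,.1138),0,288.,210.2,214.7))
for n,(c,z0,u,ye,be) in cs.items():
    # use offset 0; band height solved
    y0=low(c,z0+.060,.038,u); y3=low(c,z0+.063,.038,u)
    hs=np.linspace(.02,.058,200); g=[low(c,z0+h,.036,u)-y0 for h in hs]
    print(n,"pred yellow",round(y0,2),"obs",ye,"slope px/mm",round((y0-y3)/3,3),"band h from gap",round(np.interp(be-ye,g[::-1],hs[::-1])*1000,2), "gap",round(be-ye,2))
```

```text
press pred yellow 231.09 obs 230.87 slope px/mm 0.137 band h from gap 24.57 gap 4.25
b pred yellow 270.36 obs 270.55 slope px/mm 0.124 band h from gap 23.33 gap 3.81
a pred yellow 209.86 obs 210.2 slope px/mm 0.144 band h from gap 24.83 gap 4.5
```

Run:
```python
from rig import *
from h import *
s=get_state();print(s["joint_positions"].round(2),s["clock"])
M=R.from_quat(s["ee_rot"]).as_matrix();print((M.T@(np.array([.5785,.010,.262])-s["tool_pos"])*100).round(2))
```

```text
[ 0.28  0.53 -0.06  1.83  0.04  0.77  1.42] 12.05
[19.73  0.56 -0.98]
```

```bash
python3 -m jog '[{"rx":0,"ry":0,"rz":0,"x":0,"y":0,"z":-3,"jaw":0},{"rx":0,"ry":0,"rz":7,"x":0,"y":0,"z":-6,"jaw":0},{"rx":0,"ry":0,"rz":14,"x":0,"y":0,"z":-9,"jaw":0}]'; python3 -c "
from rig import *;print(get_state()['joint_positions'].round(2))"
```

```text
clock: 12.3
tool_pos: [0.5033, -0.1728, 0.3427]
ee_rot: [0.886, 0.464, 0.003, 0.002]
contact_force: [1.7, -0.2, -0.5]
width: 0.0001
[ 0.23  0.43  0.02  1.7  -0.01  1.    1.22]
```

```bash
python3 -m jog '[{"rx":0,"ry":0,"rz":7,"x":2,"y":-0.4,"z":0,"jaw":0},{"rx":0,"ry":0,"rz":14,"x":5,"y":-1.1,"z":0,"jaw":0},{"rx":0,"ry":0,"rz":21,"x":8,"y":-1.8,"z":0,"jaw":0},{"rx":0,"ry":0,"rz":28,"x":11,"y":-2.4,"z":0,"jaw":0},{"rx":0,"ry":0,"rz":35,"x":14,"y":-3.1,"z":0,"jaw":0},{"rx":0,"ry":0,"rz":42,"x":17,"y":-3.7,"z":0,"jaw":0},{"rx":0,"ry":0,"rz":49,"x":19.3,"y":-4.2,"z":0,"jaw":0},{"rx":0,"ry":0,"rz":56,"x":19.3,"y":-4.2,"z":0,"jaw":0},{"rx":0,"ry":0,"rz":63,"x":19.3,"y":-4.2,"z":1,"jaw":0},{"rx":0,"ry":0,"rz":70,"x":19.3,"y":-4.2,"z":3,"jaw":0},{"rx":0,"ry":0,"rz":77,"x":19.3,"y":-4.2,"z":5,"jaw":0},{"rx":0,"ry":0,"rz":77,"x":19.3,"y":-4.2,"z":6,"jaw":0},{"rx":0,"ry":0,"rz":77,"x":19.3,"y":-4.2,"z":6,"jaw":0}]'
python3 - <<'E'
from rig import *
from h import *
import h,cv2
s=get_state();p=capture("wrist");cv2.imwrite("pics/w5.png",p["color"][:,:,::-1])
h.C["w"]=(p["fov_y"],p["cx"],p["cy"],p["position"],p["rotation"])
i=p["color"].astype(int);m=((i[:,:,1]>i[:,:,0]*1.5)&(i[:,:,1]>i[:,:,2]*1.5)&(i[:,:,1]>60)).astype(np.uint8)
n,l,st,c=cv2.connectedComponentsWithStats(m)
for j in range(1,n):
    if st[j,4]>50: print(st[j],c[j],h.ray("w",*c[j],.236))
print(s["tool_pos"],s["joint_positions"].round(2),h.proj("w",s["tool_pos"]),s["clock"])
E
```

```text
clock: 13.38
tool_pos: [0.5775, 0.0102, 0.2806]
ee_rot: [0.982, -0.187, 0.001, 0.0]
contact_force: [-0.9, 0.4, -0.4]
width: -0.0001
[ 236  195   44   40 1413] [257.64755839 215.52016985] [0.58040172 0.0098404  0.236     ]
[0.57752642 0.01017089 0.28062234] [-0.31  0.59  0.35  1.67 -0.24  0.93 -0.24] [[252.85338353 250.34421418]] 13.3833
```

View pics/w5.png

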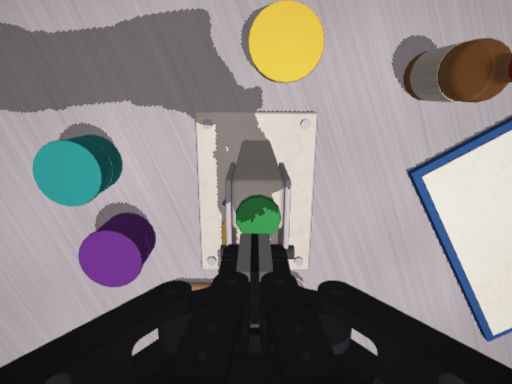

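```bash
python3 -m jog '[{"rx":0,"ry":0,"rz":0,"x":0.2,"y":0,"z":2,"jaw":0},{"rx":0,"ry":0,"rz":0,"x":0.2,"y":0,"z":3.5,"jaw":0},{"rx":0,"ry":0,"rz":0,"x":0.2,"y":0,"z":4.1,"jaw":0},{"rx":0,"ry":0,"rz":0,"x":0.2,"y":0,"z":4.4,"jaw":0},{"rx":0,"ry":0,"rz":0,"x":0.2,"y":0,"z":4.7,"jaw":0},{"rx":0,"ry":0,"rz":0,"x":0.2,"y":0,"z":4.9,"jaw":0},{"rx":0,"ry":0,"rz":0,"x":0.2,"y":0,"z":4.9,"jaw":0}]';python3 -m jog '[{"rx":0,"ry":0,"rz":0,"x":0,"y":0,"z":0.1,"jaw":0},{"rx":0,"ry":0,"rz":0,"x":0,"y":0,"z":0.2,"jaw":0},{"rx":0,"ry":0,"rz":0,"x":0,"y":0,"z":0.2,"jaw":0},{"rx":0,"ry":0,"rz":0,"x":0,"y":0,"z":0.2,"jaw":0},{"rx":0,"ry":0,"rz":0,"x":0,"y":0,"z":0.2,"jaw":0},{"rx":0,"ry":0,"rz":0,"x":0,"y":0,"z":0.2,"jaw":0}]'
```

```text
clock: 14.02
tool_pos: [0.5814, 0.009, 0.2341]
ee_rot: [0.982, -0.187, 0.003, -0.0]
contact_force: [-0.1, -0.6, 1.4]
width: 0.0005
clock: 14.52
tool_pos: [0.5817, 0.0089, 0.2322]
ee_rot: [0.982, -0.187, 0.004, -0.0]
contact_force: [-0.6, 0.3, 2.1]
width: 0.0002
```

```bash
python3 -m jog '[{"rx":0,"ry":0,"rz":0,"x":-0.1,"y":0,"z":0.15,"jaw":0},{"rx":0,"ry":0,"rz":0,"x":-0.1,"y":0,"z":0.3,"jaw":0},{"rx":0,"ry":0,"rz":0,"x":-0.1,"y":0,"z":0.3,"jaw":0},{"rx":0,"ry":0,"rz":0,"x":-0.1,"y":0,"z":0.3,"jaw":0},{"rx":0,"ry":0,"rz":0,"x":-0.1,"y":0,"z":0.3,"jaw":0},{"rx":0,"ry":0,"rz":0,"x":-0.1,"y":0,"z":0.3,"jaw":0}]';python3 look.py r1; python3 trk.py r1_s|tail -1
```

```text
clock: 15.02
tool_pos: [0.5812, 0.0091, 0.2294]
ee_rot: [0.982, -0.187, 0.004, -0.0]
contact_force: [1.9, -0.9, 3.0]
width: -0.0
15.1167 [0.58100002 0.00922345 0.2293173 ] [2.52151525 0.07398545 1.74348321]
r1_s [ 8.1  10.26] [  4.12   7.5    7.38   6.62 236.62]
```

View pics/r1.png

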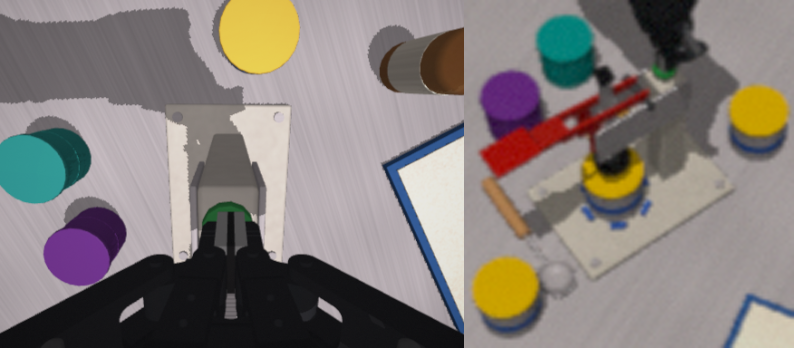

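```bash
python3 -m jog '[{"rx":0,"ry":0,"rz":0,"x":0,"y":0,"z":0.05,"jaw":0},{"rx":0,"ry":0,"rz":0,"x":0,"y":0,"z":0.05,"jaw":0},{"rx":0,"ry":0,"rz":0,"x":0,"y":0,"z":0.05,"jaw":0},{"rx":0,"ry":0,"rz":0,"x":0,"y":0,"z":0.05,"jaw":0},{"rx":0,"ry":0,"rz":0,"x":0,"y":0,"z":0.05,"jaw":0},{"rx":0,"ry":0,"rz":0,"x":0,"y":0,"z":0.05,"jaw":0},{"rx":0,"ry":0,"rz":0,"x":0,"y":0,"z":0.05,"jaw":0},{"rx":0,"ry":0,"rz":0,"x":0,"y":0,"z":0.05,"jaw":0},{"rx":0,"ry":0,"rz":0,"x":0,"y":0,"z":-0.4,"jaw":0},{"rx":0,"ry":0,"rz":0,"x":0,"y":0,"z":-1,"jaw":0},{"rx":0,"ry":0,"rz":0,"x":0,"y":0,"z":-3,"jaw":0},{"rx":0,"ry":0,"rz":0,"x":0,"y":0,"z":-6,"jaw":0},{"rx":0,"ry":0,"rz":0,"x":0,"y":0,"z":-9,"jaw":0},{"rx":0,"ry":0,"rz":0,"x":0,"y":0,"z":-9,"jaw":0}]';python3 look.py r2; python3 trk.py scene0 r1_s r2_s|tail -3
python3 - <<'E'
import cv2,numpy as np
from rig import *
i=np.mean([capture("scene")["color"].astype(float) for _ in range(3)],0)
for k in range(226,240): print(k,np.round(i[k,238:241].mean(0)).astype(int),end=' | ')
a=[cv2.imread("pics/scene0.png"),cv2.imread("pics/l1_s.png"),i[:,:,::-1].astype(np.uint8)]
cv2.imwrite("pics/fin.png",np.hstack([cv2.resize(x[175:245,215:270],(264,336),interpolation=cv2.INTER_CUBIC) for x in a]))
print(get_state()["contact_force"])
E
```

```text
clock: 16.28
tool_pos: [0.5825, 0.0091, 0.3248]
ee_rot: [0.982, -0.187, 0.008, -0.001]
contact_force: [0.2, -1.1, 0.2]
width: -0.0
16.3833 [0.57995882 0.00967008 0.32021532] [ 0.06354325 -0.56237514 -0.51140915]
scene0 [ 7.94 10.22] [  3.5    7.     8.     7.38 258.12]
r1_s [ 8.1  10.26] [  4.12   7.5    7.38   6.62 236.62]
r2_s [ 8.04 10.2 ] [  3.88   7.38   7.62   6.62 240.12]
226 [194 155   0] | 227 [200 160   0] | 228 [201 160   0] | 229 [199 160   0] | 230 [183 149  11] | 231 [116  98  51] | 232 [94 90 86] | 233 [92 90 92] | 234 [ 76  82 100] | 235 [40 56 97] | 236 [64 71 93] | 237 [91 88 90] | 238 [ 93  92 101] | 239 [ 84  99 132] | [-0.51752383 -0.36052471  0.10970493]
```

View pics/fin.png

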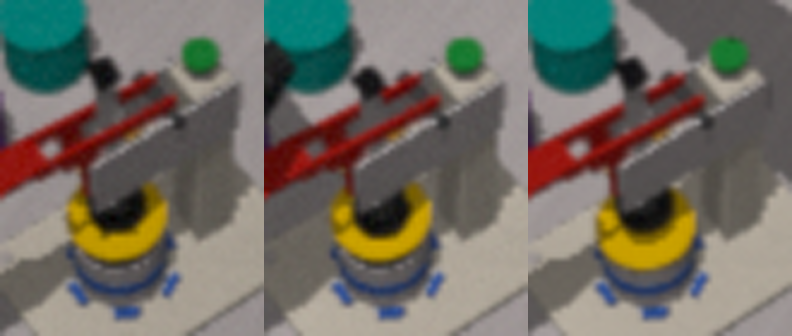

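```bash
python3 -c "
from rig import *;print(job_done())"
```

```text
the job is handed in; nothing more can be done
None
```

I closed the tin, released the jaw and handed the job in at about 16.5 s on the robot's clock. No verdict is reported, so the result below rests on my own checks.

**Pumping:** I made two full lever strokes, taking the jaw to 24 mm. A third partial stroke of one click took it to about 28 mm. Pad force on that last stroke was about 10 N, below the buckling point near 18 N. The highest force I read was 22 N, when the lever met its hard stop on the first stroke. With the lever let go, the camera put the jaw at about 27.9 mm, so the ratchet was holding it.

**Release:** I held the green button about 7 mm down for over 1 s, until the jaw was back up. Then I lifted the tool about 9 cm clear.

**Last checks:**
- **Jaw:** the jaw top was within 0.1 px of its starting position, less than 1 mm.
- **Lever and button:** both looked up in the picture.
- **Tin:** it stands in its nest and looks upright. I did not measure its centring or tilt.
- **Contact:** the force on the tool was about zero.
- **Other things on the counter:** those in my close-up pictures looked unmoved. I did not measure them, and the mug and spatula were not in those views.

**Least certain:** the lid height. Compared with the two closed sample tins it came out about 0.5 mm below home, but that image measurement is only good to about 1 mm. The jaw travel gives the same answer: at 28 mm the lid should be fully home. The contact force that the first step requires could not be measured directly either. I inferred it from the jaw staying down with the lever let go. No check disagreed.

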